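Feed an offcut through the swing flap of a scrap chute

ROBOT

A 6-joint arm with a two-finger parallel gripper is mounted at the origin on the work surface; the furniture and walls round the work are solid. World frame = base frame: x ahead of the robot, y to its left, z up, the work surface at z = 0. Lengths are in mm, angles in rad, forces in N, time in s.
With the tool pointing down it reaches from about 400 to 825 mm from the base axis. Payload 7 kg.
Tool frame: the origin (TCP) lies at the very end of the fingers, on their centre line; the grasp point (between the pads) lies 19 mm behind it (pinch_z is the distance from the TCP to the grasp point, in mm); z points along the fingers, y is the line along which they close (so a half turn about z gives the same grasp; the last joint's range is limited). The gripper opens to 85 mm and grips with 20 to 120 N. Pads are 22 mm wide; open, the fingers measure 114 mm over their backs; the gripper's body (76 mm by 85 mm) begins 54 mm behind the grasp point. The pads swing forward as they close: fully open they stand 13 mm farther back than shut.
Start: joints at [1.453, 0.359, 0.012, 0, -1.224, -0.288], TCP at [266.465, 620.155, 231.302] pointing down, gripper open.
Joint ranges: [-3.07, 3.07], [-1.43, 2.12], [-1.02, 1.25], [-3.03, 1.67], [-3.05, -0], [-3.03, 3.03]. Speed limits (rad/s): [2.39, 2.39, 3.01, 3.14, 3.14, 3.14].

INTERFACE

Orientations are given as a unit quaternion [x, y, z, w].
In Python, from plant import * gives the robot as it stands.
- The arm moves only by the tool move_arm, never from a script. Its argument "series" is a list of rows, each an object with "turn": the turn, a rotation vector about the tool's x, y, z in rad, a list of three; "xyz": the shift along the tool's x, y, z in mm, a list of three; "gripper": the finger opening in mm, from 0 to 85.4. In form: [{"turn": [wx, wy, wz], "xyz": [tx, ty, tz], "gripper": gripper}, ...]. A call has 1 to 8 rows; each row shifts and turns the commanded pose from where the row before left it, along the tool's axes as they then stand; what a row does not reach is not made up. A row lasts 1/12 s, in which the tool goes at most 41.7 mm and 7.16 degrees, less where a joint would pass 70% of its speed; a pose out of reach is approached as far as the arm can. A call is refused whole if a number of a shift passes 41.7 or a number of a turn 0.125, either way. A call with a gripper value outside its range is refused whole. The fingers move at their own pace and stop on an object; the grip force is fixed at half the most. Time passes only in rows, so rows that do not move let the fingers close. It gives the time, the measured TCP pose, the force, the opening and the grip force at its end, in the units of the state.
- state(): the state, without advancing time (a new reading comes with each control period).
- get_image(name): name is "side" or "top"; returns the picture (420x560x3 uint8, blue, green, red); there is no depth.
- camera_model(name): a dict with "fx", "fy", "cx", "cy" (pixels), "k1" (the pictures are not rectified: a ray, as slopes to the right and down, at radius r is drawn at 1 + k1 r^2 times it, then the intrinsics apply), "position" and "orientation" of the camera in the world. Camera axes: x right, y up, looking along -z (the intrinsics and any distortion apply to the point x, -y, -z); pixel columns grow to the right and rows downward; lengths in mm; the calibration is good to about 2 mm. A picture is of the moment at which its call begins. camera_model takes no time and is no camera call.
- close_job(): hands the job in; it is judged then, once.
The state is a dict: "clock": time; "q": joint angles; "joint_vel": joint speeds; "tau": joint torques, N m; "ee_pos": TCP position; "eef_rot": TCP orientation; "force": force on the tool from outside, world axes, zero at the start; "wrist_torque": the same for the moment, N m; "opening": finger opening in mm; "finger_force": force on a finger pad.
Only numpy, scipy, OpenCV 4.12 (cv2) and the standard library are available. Lean on these libraries where they do the work, as an engineer would, in place of code of your own. Each camera call takes 0.05 s, during which the arm holds its last target. There are 200 camera calls.

TASK

Push the wooden offcut that lies between the guide strips of the chute along the deck with your fingertips, so that it swings the yellow flap open and goes through under it, over the edge and down the white slide into the catch bay at the bottom. Then draw the fingers back out so that the flap swings fully shut. Only push the offcut, never lift or carry it, and leave the loose things on the table beside the chute where they are.

Things in the scene. Friction and masses are not known exactly. Their poses are not given: they have to be found in the camera images.
- chute: Fixed scrap chute, 460 mm long, 120 mm wide. Origin on the table under the middle of the shut flap; x is the feed direction (level), y across, z up. Plywood cheeks 100 mm apart inside: 130 mm high from x = -22 to +34 mm, 80 mm high from there on. Nothing crosses over the chute except the flap.
- chute_mouth (a point): Point on top of the level deck (aluminium) under the middle of the shut flap: chute x = 0, y = 0, z = 60 mm; chute axes. The deck runs from x = -220 mm (open end) to +50 mm; from x = 10 mm on it is white, slippery plastic. On it lie two light wood guide strips, 16 mm high, from x = -220 to -8 mm, with a 56 mm wide channel between them (y = -28 to +28).
- deck_edge (a point): Middle of the deck's far edge (chute x = 50 mm, z = 60 mm). From here a white, very slippery slide drops at 32 degrees in the feed direction.
- bay (a point): Middle of the catch bay's floor, white and slippery like the slide, 8 mm above the table (chute x = 181 mm). The floor runs from the foot of the slide at x = 133 mm to the end wall at x = 230 mm, which is 50 mm high.
- flap (a joint): Yellow gravity flap (25 g), angle in rad: 0 hanging shut, grows to at most 1.5 as its lower edge swings up in the feed direction; it cannot swing back past 0 and falls shut by its own weight. It hangs on two stub pivots in the cheeks at chute x = 0, 60 mm above the deck.
- flap_edge (a point): Middle of the flap's lower edge, 56 mm below the pivots. The flap is U-shaped: a cross plate 92 mm wide, 4 mm thick, 4 to 28 mm above the deck when shut, and a side arm at each end up to the pivots. Between the arms it is open at the top, 72 mm wide, no axle across: upright fingers can follow a part about 25 mm past the pivots, the plate resting on part or fingers.
- offcut_mid (a point): Centre of the offcut to be fed: pine block 90 mm long, 45 wide, 30 high, about 0.12 kg, flat on the deck, its long side (own y axis, either way) along the channel. It stays on the deck until its centre passes the deck edge (its rear end is then 5 mm past the flap pivots), then tips over and slides down into the bay by itself.
- tape_measure: Orange and black tape measure, 36 x 78 x 65 mm, loose on the table on the robot's side of the chute; leave alone. Origin at the centre of its underside.
- sanding_block: Cork sanding block, 63 x 101 x 30 mm, loose on the table on the robot's side of the chute; leave alone. Origin at the centre of its underside.
- short_offcut: Another pine offcut, 55 x 75 x 19 mm, loose on the table on the robot's side of the chute; leave alone. Origin at the centre of its underside.
- offcut: The same offcut, origin at the centre of its underside, 15 mm below offcut_mid; z up, y along its length.

How it is judged (in metres and radians):
On the way:
1. the offcut is under the flap and has swung it open (more than 0.5 rad) (value of joint flap above 0.5 rad and x of offcut_mid in the frame of chute between -0.04 and 0.09 m), for 0.1 s.
At the end, for the whole second after the job is handed in: The offcut lies still in the catch bay below the slide (its centre 100 to 230 mm past the flap, between the cheeks, less than 60 mm above the table), the flap hangs shut (less than 0.06 rad), and the three loose things beside the chute are within 15 mm of where they were (x of offcut_mid in the frame of chute between 0.1 and 0.23 m and y of offcut_mid in the frame of chute between -0.05 and 0.05 m and z of offcut_mid in the frame of chute below 0.06 m and linear speed of offcut below 0.02 m/s and value of joint flap below 0.06 rad and distance of each of tape_measure, sanding_block, short_offcut from where it was at the start of the episode below 0.015 m); the robot touches nothing.
It fails at once if the offcut is lifted (its centre more than 20 mm above where it lies on the deck) (z of offcut_mid in the frame of chute above 0.095 m).
It fails at once if a loose thing beside the chute is shifted by more than 15 mm (distance of any of tape_measure, sanding_block, short_offcut from where it was at the start of the episode above 0.015 m).
It also fails if it takes over 43 s, if anything falls off the work surface, if the arm or the gripper's body presses on something with over 40 N, if the wrist force passes 120 N, or if a joint passes its speed limit or range.

## Working session

There is one attempt and no reset: what is moved stays moved. The work goes in short steps, Python scripts to look and compute and a tool call to move; the robot and the scene stay as the last step left them, time stands still between calls to the robot, and variables do not carry over. Pictures are saved under pics/ and viewed, at most 10 in all, crops included, and the job is handed in when it is done.

Besides the shell and the picture viewer there is one more tool, called as a command line: name --argument value ..., lists and objects as JSON in quotes. move_arm: Moves the arm, as the interface text tells. Its arguments: {"type":"object","properties":{"series":{"type":"array"}},"required":["series"]}

```bash
ls; mkdir -p pics
python3 - <<'E'
from plant import *
import cv2
s=state();print(s['clock'],s['ee_pos'],s['eef_rot'],s['opening'])
for n in("top","side"):
    cv2.imwrite(f"pics/{n}0.png",get_image(n));print(camera_model(n))
E
```

```text
pics
0.0 [266.29084117 619.73428711 230.36088055] [ 9.79475608e-01 -2.01560999e-01 -9.12052011e-05  8.29429814e-04] 85.3797920908306
{'fx': 532.5461275182563, 'fy': 532.5461275182563, 'cx': 271.2869074354984, 'cy': 214.50720819633656, 'k1': -0.0753699267735788, 'position': array([ 383.42464121,  -20.17583999, 1002.60585465]), 'orientation': array([ 0.03650816, -0.02923441, -0.70395353,  0.70870441])}
{'fx': 382.6273395309491, 'fy': 382.6273395309491, 'cx': 285.47244242136276, 'cy': 207.55270327547117, 'k1': -0.049541205390707194, 'position': array([  49.92221053, -661.08091604,  495.56236339]), 'orientation': array([ 0.49104541, -0.15713208, -0.24929719,  0.8197773 ])}
```

View pics/top0.png

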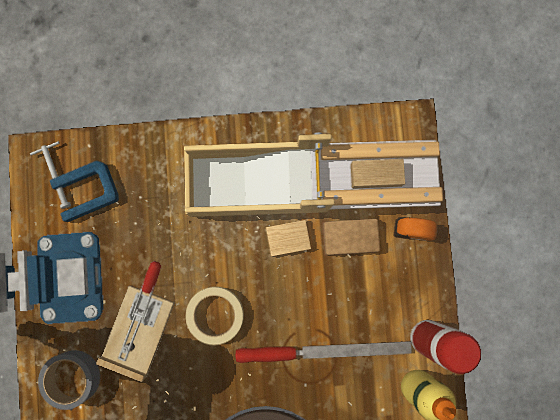

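View pics/side0.png

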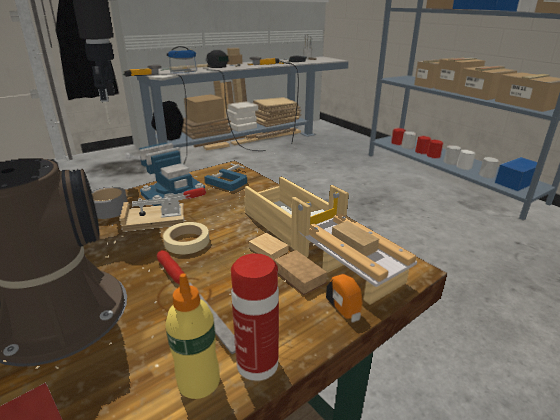

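The top view shows the chute running image-right to image-left (feed = +y world). The offcut is at about (377,173), the flap at column ~319, and the open end at column ~440. The loose things lie at rows 215-255, and the side view agrees. I'll zoom in for accurate pixels.

```bash
cat > h.py <<'E'
import numpy as np,cv2
from scipy.spatial.transform import Rotation as R
from plant import *
def cast(n,uv,z):
    c=camera_model(n);uv=np.array(uv,float).reshape(-1,2)
    d=(uv-[c['cx'],c['cy']])/[c['fx'],c['fy']];p=d.copy()
    for _ in range(10): p=d/(1+c['k1']*(p**2).sum(1,keepdims=True))
    r=R.from_quat(c['orientation']).apply(np.c_[p[:,0],-p[:,1],-np.ones(len(p))])
    o=c['position'];return o+r*((z-o[2])/r[:,2:])
E
python3 - <<'E'
from h import *
im=cv2.imread('pics/top0.png')
cv2.imwrite('pics/top0c.png',cv2.resize(im[125:265,180:450],None,fx=2.96,fy=2.96,interpolation=cv2.INTER_CUBIC))
px=[(352,160),(403,160),(352,187),(403,187)]
print('offcut corners z90\n',cast('top',px,90).round(1))
print('strips ends z76\n',cast('top',[(438,157),(323,157),(440,189),(323,190)],76).round(1))
print('cheek ends z80\n',cast('top',[(186,147),(188,212)],80).round(1))
print('side stuff z30\n',cast('top',[(267,222),(380,220)],25).round(1), cast('top',[(396,220),(438,222)],65).round(1))
E
```

```text
offcut corners z90
 [[ 564.6 -150.2   90. ]
 [ 565.4 -239.4   90. ]
 [ 517.2 -149.8   90. ]
 [ 517.8 -238.5   90. ]]
strips ends z76
 [[ 574.2 -305.5   76. ]
 [ 572.4 -100.9   76. ]
 [ 516.9 -307.6   76. ]
 [ 513.6 -100.8   76. ]]
cheek ends z80
 [[588.5 141.4  80. ]
 [472.9 135.2  80. ]]
side stuff z30
 [[ 460.7   -2.    25. ]
 [ 465.7 -210.3   25. ]] [[ 462.5 -231.    65. ]
 [ 459.4 -306.    65. ]]
```

View pics/top0c.png

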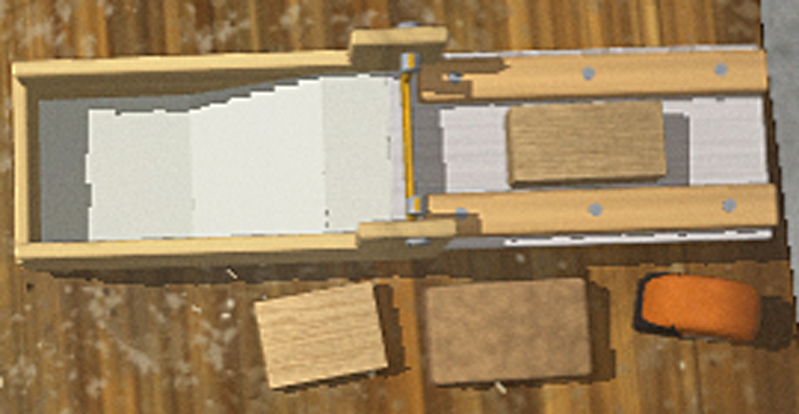

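The crop shows the chute clearly. The flap (yellow) is at crop col ~407, the offcut spans (507,105)-(665,185), and the channel's inner strip edges run at rows ~97→90 and 196→184. Next I'll compute the chute axes.

Run:
```python
from h import *
f=lambda L:np.array(L)/2.96+[180,125]
P=lambda L,z:cast('top',f(L),z)[:,:2].round(1).tolist()
print('cheek outer far z80',P([(14,64),(352,52)],80))
print('cheek outer near z80',P([(20,262),(358,247)],80))
print('strip outer far top',P([(510,58),(767,52)],76),'near inner',P([(430,195),(775,184)],76))
print('strip near outer',P([(460,235),(777,224)],76))
print('strip far inner top/bot',P([(470,97),(767,90)],76))
print('offcut top',P([(507,106),(662,101),(511,182),(665,175)],90))
print('flap plate top z88',P([(407,75),(412,197)],88),'strip end right',P([(767,90),(776,185)],76))
print('stub tall cheek z130',P([(352,32),(446,28),(358,235),(455,221)],130))
print('tape top',P([(640,275),(762,275),(762,340),(640,335)],65))
s=state();print(s['eef_rot'],R.from_quat(s['eef_rot']).as_matrix().round(3))
```

```text
cheek outer far z80 [[589.2, 143.7], [597.2, -58.2]]
cheek outer near z80 [[470.3, 137.3], [480.4, -61.9]]
strip outer far top [[595.1, -153.0], [600.3, -308.2]] near inner [[512.1, -104.8], [520.2, -310.9]]
strip near outer [[488.3, -122.4], [496.2, -311.5]]
strip far inner top/bot [[571.2, -128.8], [577.1, -307.6]]
offcut top [[563.2, -148.9], [566.9, -240.5], [518.1, -150.9], [522.9, -241.5]]
flap plate top z88 [[581.7, -90.3], [509.1, -93.1]] strip end right [[577.1, -307.6], [519.6, -311.5]]
stub tall cheek z130 [[597.2, -56.1], [599.8, -109.2], [481.8, -59.7], [490.0, -113.7]]
tape top [[466.2, -231.4], [466.6, -305.2], [427.7, -304.4], [430.3, -231.0]]
[ 9.79476616e-01 -2.01556419e-01 -7.40688361e-05  7.49814088e-04] [[ 0.919 -0.395 -0.   ]
 [-0.395 -0.919 -0.001]
 [ 0.     0.001 -1.   ]]
```

Fit: mouth ≈ (540, -90.5), feed direction f ≈ (-0.04, 0.999), offcut rear at chute x ≈ -150. I'll set the finger opening to 12 mm and turn the tool so its y lies across the chute and its x along -feed.

move_arm --series '[{"turn":[0,0,0.125],"xyz":[0,0,0],"gripper":12},{"turn":[0,0,0.125],"xyz":[0,0,0],"gripper":12},{"turn":[0,0,0.125],"xyz":[0,0,0],"gripper":12},{"turn":[0,0,0.125],"xyz":[0,0,0],"gripper":12},{"turn":[0,0,0.125],"xyz":[0,0,0],"gripper":12},{"turn":[0,0,0.125],"xyz":[0,0,0],"gripper":12},{"turn":[0,0,0.125],"xyz":[0,0,0],"gripper":12},{"turn":[0,0,0.125],"xyz":[0,0,0],"gripper":12}]'

```text
clock: 0.77
ee_pos: [266.3, 619.9, 230.7]
eef_rot: [0.761, -0.649, 0.0, 0.0]
force: [0.5, -0.1, -0.1]
opening: 12.3
finger_force: 0.0
```

move_arm --series '[{"turn":[0,0,0.124],"xyz":[0,0,0],"gripper":12},{"turn":[0,0,0],"xyz":[20,-30,0],"gripper":12},{"turn":[0,0,0],"xyz":[20,-30,0],"gripper":12},{"turn":[0,0,0],"xyz":[20,-30,0],"gripper":12},{"turn":[0,0,0],"xyz":[20,-30,0],"gripper":12},{"turn":[0,0,0],"xyz":[20,-30,0],"gripper":12},{"turn":[0,0,0],"xyz":[20,-30,0],"gripper":12},{"turn":[0,0,0],"xyz":[20,-30,0],"gripper":12}]'

```text
clock: 1.43
ee_pos: [483.1, 487.6, 230.9]
eef_rot: [0.722, -0.692, 0.0, 0.0]
force: [0.8, 0.9, -0.1]
opening: 12.2
finger_force: 0.0
```

move_arm --series '[{"turn":[0,0,0],"xyz":[30,-5,0],"gripper":12},{"turn":[0,0,0],"xyz":[30,-5,0],"gripper":12},{"turn":[0,0,0],"xyz":[30,-5,0],"gripper":12},{"turn":[0,0,0],"xyz":[30,-5,0],"gripper":12},{"turn":[0,0,0],"xyz":[30,-5,0],"gripper":12},{"turn":[0,0,0],"xyz":[30,-5,0],"gripper":12},{"turn":[0,0,0],"xyz":[30,-5,0],"gripper":12},{"turn":[0,0,0],"xyz":[30,0,0],"gripper":12}]'

```text
clock: 2.1
ee_pos: [527.1, 248.9, 230.9]
eef_rot: [0.721, -0.693, 0.0, 0.0]
force: [1.3, 1.1, -0.4]
opening: 12.1
finger_force: 0.0
```

move_arm --series '[{"turn":[0,0,0],"xyz":[33,0,0],"gripper":12},{"turn":[0,0,0],"xyz":[33,0,0],"gripper":12},{"turn":[0,0,0],"xyz":[33,0,0],"gripper":12},{"turn":[0,0,0],"xyz":[33,0,0],"gripper":12},{"turn":[0,0,0],"xyz":[33,0,0],"gripper":12},{"turn":[0,0,0],"xyz":[33,0,0],"gripper":12},{"turn":[0,0,0],"xyz":[33,0,0],"gripper":12},{"turn":[0,0,0],"xyz":[33,0,0],"gripper":12}]'

```text
clock: 2.77
ee_pos: [537.2, -14.8, 231.2]
eef_rot: [0.721, -0.692, -0.0, 0.0]
force: [0.6, 0.1, 0.2]
opening: 11.9
finger_force: 0.0
```

move_arm --series '[{"turn":[0,0,0],"xyz":[33,0,0],"gripper":12},{"turn":[0,0,0],"xyz":[33,0,0],"gripper":12},{"turn":[0,0,0],"xyz":[33,0,0],"gripper":12},{"turn":[0,0,0],"xyz":[33,0,0],"gripper":12},{"turn":[0,0,0],"xyz":[33,0,0],"gripper":12},{"turn":[0,0,0],"xyz":[33,0,0],"gripper":12},{"turn":[0,0,0],"xyz":[33,0,0],"gripper":12},{"turn":[0,0,0],"xyz":[30,0,0],"gripper":12}]'

```text
clock: 3.43
ee_pos: [547.9, -275.8, 230.9]
eef_rot: [0.721, -0.693, -0.0, 0.0]
force: [1.4, -0.5, -0.4]
opening: 11.8
finger_force: 0.0
```

move_arm --series '[{"turn":[0,0,0],"xyz":[0,0,0],"gripper":12},{"turn":[0,0,0],"xyz":[0,0,25],"gripper":12},{"turn":[0,0,0],"xyz":[0,0,25],"gripper":12},{"turn":[0,0,0],"xyz":[0,0,25],"gripper":12},{"turn":[0,0,0],"xyz":[0,0,25],"gripper":12},{"turn":[0,0,0],"xyz":[0,0,0],"gripper":12},{"turn":[0,0,0],"xyz":[0,0,0],"gripper":12}]'

```text
clock: 4.02
ee_pos: [547.5, -273.8, 130.3]
eef_rot: [0.722, -0.692, -0.001, 0.001]
force: [0.6, -1.3, 0.8]
opening: 11.8
finger_force: 0.0
```

Run:
```python
from h import *
im=get_image('top');print(state()['ee_pos'],state()['force'])
cv2.imwrite('pics/top1c.png',cv2.resize(im[125:265,180:450],None,fx=2.96,fy=2.96,interpolation=cv2.INTER_CUBIC))
```

```text
[ 548.6544854  -274.15011995  131.94897282] [-0.0200308  -0.49066016  1.06259566]
```

View pics/top1c.png

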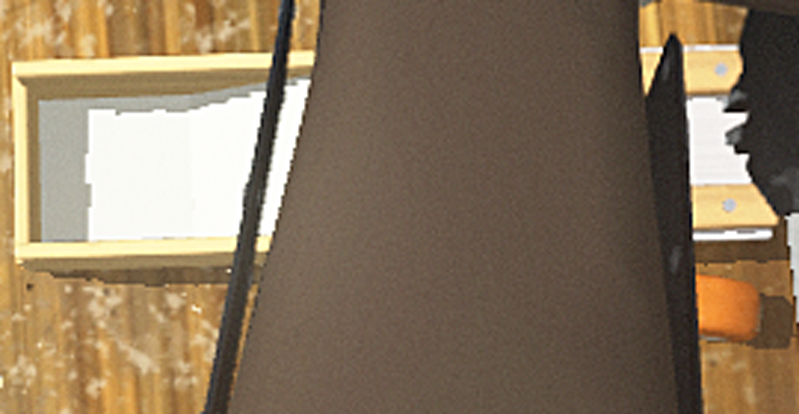

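The arm hides the chute in the top view, so I'll use the side camera from here. I'll lower to z ≈ 72; the gripper body stays above the cheeks there.

move_arm --series '[{"turn":[0,0,0],"xyz":[0,0,15],"gripper":12},{"turn":[0,0,0],"xyz":[0,0,15],"gripper":12},{"turn":[0,0,0],"xyz":[0,0,15],"gripper":12},{"turn":[0,0,0],"xyz":[0,0,13],"gripper":12},{"turn":[0,0,0],"xyz":[0,0,0],"gripper":12},{"turn":[0,0,0],"xyz":[0,0,0],"gripper":12}]'

```text
clock: 4.57
ee_pos: [549.1, -274.2, 74.7]
eef_rot: [0.722, -0.692, 0.001, -0.0]
force: [0.6, 0.0, 0.9]
opening: 12.0
finger_force: 0.0
```

Run:
```python
from h import *
im=get_image('side');print(state()['ee_pos'],state()['force'])
cv2.imwrite('pics/side1c.png',cv2.resize(im[160:310,230:430],None,fx=4,fy=4,interpolation=cv2.INTER_CUBIC))
```

```text
[ 549.54280304 -274.32480967   75.18637404] [-0.34523566  0.01464329  0.09697492]
```

View pics/side1c.png

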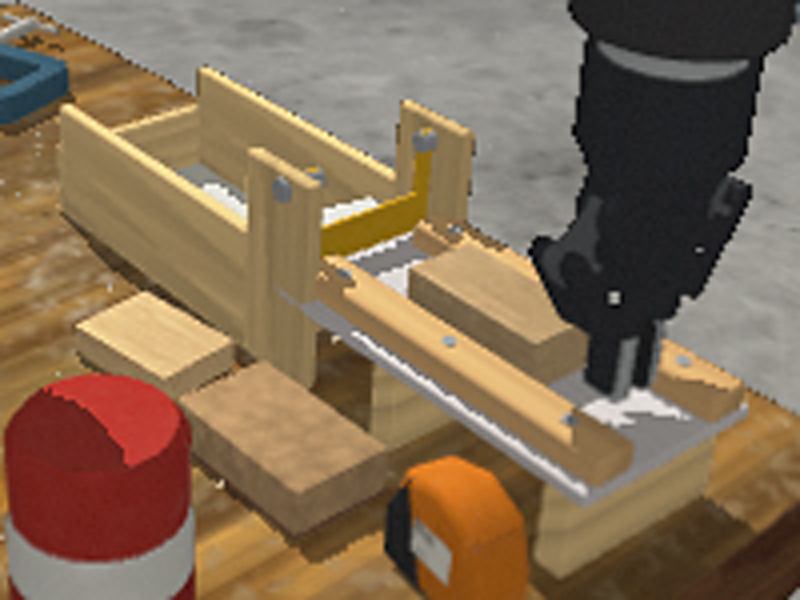

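The fingers stand in the channel behind the offcut (tips at crop (620,395), offcut rear at (560,350)). The finger knuckles bulge wide across the chute, at (540,250) and (745,190), so I'll check them against the tall cheeks.

Run:
```python
from h import *
s=state();print(s['q'].round(2) if hasattr(s['q'],'round') else s['q'])
c=camera_model('side')['position']
px=np.array([(540,255),(565,300),(590,385),(655,385),(660,330),(700,290),(745,190)])/4+[230,160]
for p in px:
    a=cast('side',[p],0)[0];t=(-274-c[1])/(a[1]-c[1]);print(p.round(0),(c+t*(a-c)).round(0))
```

```text
[-0.15  0.4  -0.32  0.   -0.85  0.19]
[365. 224.] [ 483. -274.  167.]
[371. 235.] [ 503. -274.  137.]
[378. 256.] [ 529. -274.   82.]
[394. 256.] [ 578. -274.   62.]
[395. 242.] [ 575. -274.   96.]
[405. 232.] [ 600. -274.  110.]
[416. 208.] [ 621. -274.  159.]
```

The knuckles would pass the cheeks and flap arms with only a few mm to spare. A quarter turn, so they lie along the feed with the fingers shut, is safer. After it, tool +y = feed.

move_arm --series '[{"turn":[0,0,0.125],"xyz":[0,0,0],"gripper":0},{"turn":[0,0,0.125],"xyz":[0,0,0],"gripper":0},{"turn":[0,0,0.125],"xyz":[0,0,0],"gripper":0},{"turn":[0,0,0.125],"xyz":[0,0,0],"gripper":0},{"turn":[0,0,0.125],"xyz":[0,0,0],"gripper":0},{"turn":[0,0,0.125],"xyz":[0,0,0],"gripper":0},{"turn":[0,0,0.125],"xyz":[0,0,0],"gripper":0},{"turn":[0,0,0.125],"xyz":[0,0,0],"gripper":0}]'

```text
clock: 5.28
ee_pos: [549.6, -274.3, 75.5]
eef_rot: [-0.298, 0.954, -0.001, 0.001]
force: [-1.1, -0.1, -0.4]
opening: 0.3
finger_force: 0.0
```

move_arm --series '[{"turn":[0,0,0.125],"xyz":[0,0,0],"gripper":0},{"turn":[0,0,0.125],"xyz":[0,0,0],"gripper":0},{"turn":[0,0,0.125],"xyz":[0,0,0],"gripper":0},{"turn":[0,0,0.125],"xyz":[0,0,0],"gripper":0},{"turn":[0,0,0.071],"xyz":[0,0,0],"gripper":0},{"turn":[0,0,0],"xyz":[0,0,2],"gripper":0},{"turn":[0,0,0],"xyz":[0,0,0],"gripper":0}]'

```text
clock: 5.87
ee_pos: [549.1, -274.2, 72.5]
eef_rot: [-0.022, 1.0, -0.0, 0.001]
force: [-0.2, 0.5, -0.4]
opening: -0.2
finger_force: 0.0
```

Run:
```python
from h import *
s=state();r=R.from_quat(s['eef_rot']).as_matrix();print(r.round(3))
f=np.array([-.04,.999]);a=np.array([-.999,-.04]);d=s['ee_pos'][:2]-[540,-90.5]
print(s['ee_pos'],'chute x,y',d@f,d@a,s['opening'],s['force'])
```

```text
[[-0.999 -0.043  0.002]
 [-0.043  0.999 -0.   ]
 [-0.002 -0.    -1.   ]]
[ 549.10201353 -274.17578823   72.52248126] chute x,y -183.85619298541667 -1.7458799916493488 -0.16666053392182456 [-0.24784223  0.51930455 -0.40670611]
```

move_arm --series '[{"turn":[0,0,0],"xyz":[1.5,8,0],"gripper":0},{"turn":[0,0,0],"xyz":[0,8,0],"gripper":0},{"turn":[0,0,0],"xyz":[0,8,0],"gripper":0},{"turn":[0,0,0],"xyz":[0,8,0],"gripper":0},{"turn":[0,0,0],"xyz":[0,8,0],"gripper":0},{"turn":[0,0,0],"xyz":[0,8,0],"gripper":0},{"turn":[0,0,0],"xyz":[0,8,0],"gripper":0},{"turn":[0,0,0],"xyz":[0,8,0],"gripper":0}]'

```text
clock: 6.53
ee_pos: [544.4, -209.4, 71.5]
eef_rot: [-0.021, 1.0, -0.0, 0.0]
force: [-0.4, -1.5, 1.6]
opening: 0.2
finger_force: 1.2
```

move_arm --series '[{"turn":[0,0,0],"xyz":[0,8,0],"gripper":0},{"turn":[0,0,0],"xyz":[0,8,0],"gripper":0},{"turn":[0,0,0],"xyz":[0,8,0],"gripper":0},{"turn":[0,0,0],"xyz":[0,8,0],"gripper":0},{"turn":[0,0,0],"xyz":[0,8,0],"gripper":0},{"turn":[0,0,0],"xyz":[0,0,0],"gripper":0}]'

```text
clock: 7.03
ee_pos: [542.3, -168.6, 71.1]
eef_rot: [-0.021, 1.0, 0.0, -0.0]
force: [-0.4, -0.4, -0.1]
opening: 0.3
finger_force: 0.0
```

Run:
```python
from h import *
im=get_image('side');print(state()['ee_pos'],state()['force'])
cv2.imwrite('pics/side2c.png',cv2.resize(im[160:310,230:430],None,fx=4,fy=4,interpolation=cv2.INTER_CUBIC))
```

```text
[ 542.31743601 -169.08935303   71.04674451] [ 0.65882702  0.09209363 -0.27600956]
```

View pics/side2c.png

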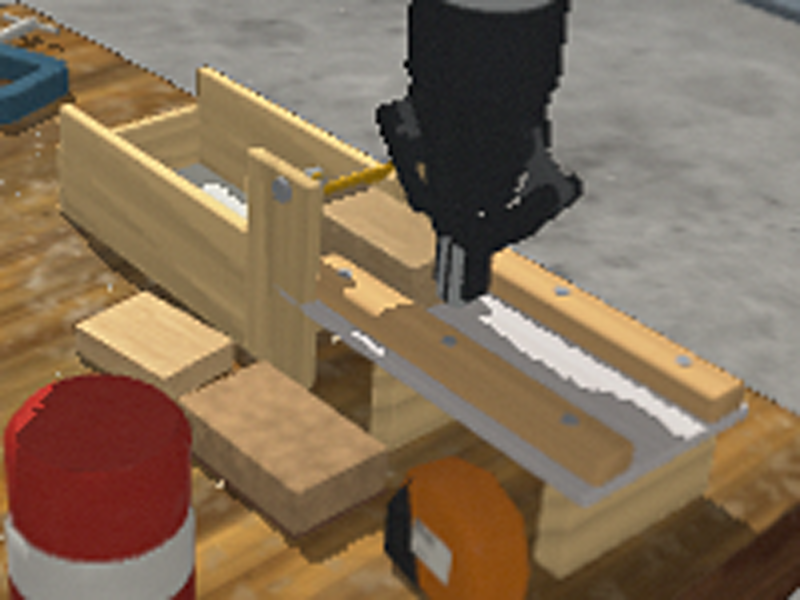

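The offcut is being pushed squarely and the flap plate rests on it, already open (crop (355,178)). I'll carry on to just past the pivots.

move_arm --series '[{"turn":[0,0,0],"xyz":[0,8,0],"gripper":0},{"turn":[0,0,0],"xyz":[0,8,0],"gripper":0},{"turn":[0,0,0],"xyz":[0,8,0],"gripper":0},{"turn":[0,0,0],"xyz":[0,8,0],"gripper":0},{"turn":[0,0,0],"xyz":[0,8,0],"gripper":0},{"turn":[0,0,0],"xyz":[0,8,0],"gripper":0},{"turn":[0,0,0],"xyz":[0,8,0],"gripper":0}]'

```text
clock: 7.67
ee_pos: [540.3, -113.3, 71.3]
eef_rot: [-0.02, 1.0, 0.0, 0.0]
force: [0.7, -0.3, -1.1]
opening: 0.3
finger_force: 0.3
```

move_arm --series '[{"turn":[0,0,0],"xyz":[0,5,0],"gripper":0},{"turn":[0,0,0],"xyz":[0,5,0],"gripper":0},{"turn":[0,0,0],"xyz":[0,5,0],"gripper":0},{"turn":[0,0,0],"xyz":[0,3,0],"gripper":0},{"turn":[0,0,0],"xyz":[0,0,0],"gripper":0},{"turn":[0,0,0],"xyz":[0,0,0],"gripper":0}]'

```text
clock: 8.17
ee_pos: [539.6, -96.1, 71.3]
eef_rot: [-0.021, 1.0, 0.0, 0.0]
force: [0.3, 0.3, -0.6]
opening: 0.3
finger_force: 0.0
```

Run:
```python
from h import *
im=get_image('side');print(state()['ee_pos'],state()['force'])
cv2.imwrite('pics/side3c.png',cv2.resize(im[160:310,230:430],None,fx=4,fy=4,interpolation=cv2.INTER_CUBIC))
```

```text
[539.58589698 -96.27295232  71.27964879] [ 0.61135044 -0.40590015  0.31635455]
```

View pics/side3c.png

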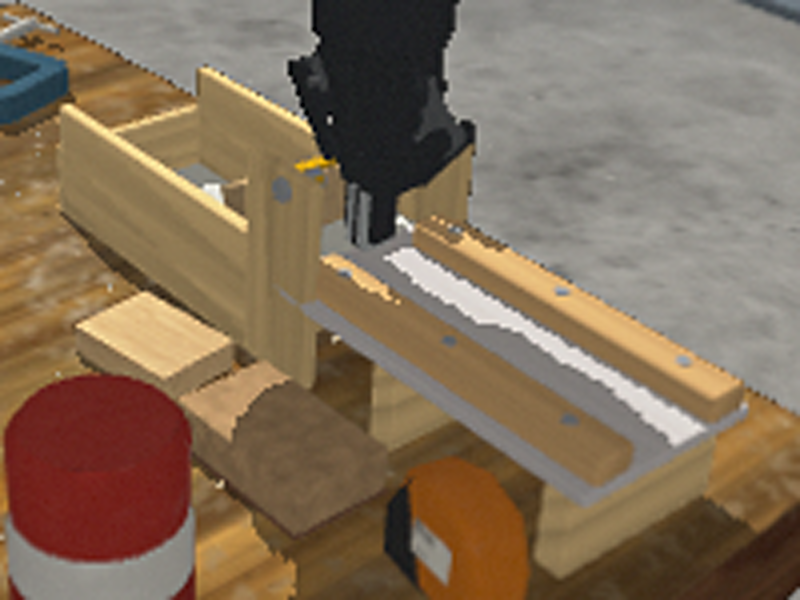

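The fingertips are at the pivots and the flap is well open; something wooden shows down the slide at (235,185). I'll push a further 8 mm to be sure, pause, then check.

move_arm --series '[{"turn":[0,0,0],"xyz":[0,4,0],"gripper":0},{"turn":[0,0,0],"xyz":[0,4,0],"gripper":0},{"turn":[0,0,0],"xyz":[0,0,0],"gripper":0},{"turn":[0,0,0],"xyz":[0,0,0],"gripper":0},{"turn":[0,0,0],"xyz":[0,0,0],"gripper":0},{"turn":[0,0,0],"xyz":[0,0,0],"gripper":0},{"turn":[0,0,0],"xyz":[0,0,0],"gripper":0},{"turn":[0,0,0],"xyz":[0,0,0],"gripper":0}]'

```text
clock: 8.88
ee_pos: [539.3, -88.3, 71.3]
eef_rot: [-0.02, 1.0, -0.0, 0.0]
force: [-0.2, -0.8, -0.0]
opening: 0.1
finger_force: 0.0
```

Run:
```python
from h import *
im=get_image('side');t=get_image('top');print(state()['ee_pos'],state()['force'])
g=lambda a:cv2.resize(a,(400,300),interpolation=cv2.INTER_CUBIC)
cv2.imwrite('pics/both4.png',np.hstack([g(im[160:280,230:390]),g(t[115:265,180:380])]))
```

```text
[539.28741594 -88.31564142  71.3065795 ] [ 0.11580626 -0.45606649 -0.46604542]
```

View pics/both4.png

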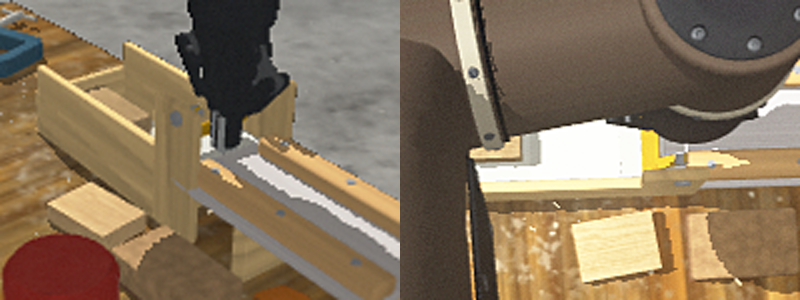

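The offcut is in the bay (side (115,105), top (497,150)) and the flap rests on the fingers. I'll draw straight back 90 mm, then go up.

move_arm --series '[{"turn":[0,0,0],"xyz":[0,-10,0],"gripper":0},{"turn":[0,0,0],"xyz":[0,-12,0],"gripper":0},{"turn":[0,0,0],"xyz":[0,-12,0],"gripper":0},{"turn":[0,0,0],"xyz":[0,-12,0],"gripper":0},{"turn":[0,0,0],"xyz":[0,-12,0],"gripper":0},{"turn":[0,0,0],"xyz":[0,-16,0],"gripper":0},{"turn":[0,0,0],"xyz":[0,-16,0],"gripper":0},{"turn":[0,0,0],"xyz":[0,-10,0],"gripper":0}]'

```text
clock: 9.65
ee_pos: [543.2, -190.4, 71.2]
eef_rot: [-0.02, 1.0, -0.0, -0.0]
force: [-0.4, -0.3, 0.4]
opening: -0.1
finger_force: 0.0
```

move_arm --series '[{"turn":[0,0,0],"xyz":[0,0,-20],"gripper":0},{"turn":[0,0,0],"xyz":[0,0,-25],"gripper":0},{"turn":[0,0,0],"xyz":[0,0,-25],"gripper":0},{"turn":[0,0,0],"xyz":[0,0,-25],"gripper":0},{"turn":[0,0,0],"xyz":[0,-25,-25],"gripper":0},{"turn":[0,0,0],"xyz":[0,-25,-20],"gripper":0},{"turn":[0,0,0],"xyz":[0,-25,0],"gripper":0},{"turn":[0,0,0],"xyz":[0,0,0],"gripper":0}]'

```text
clock: 10.32
ee_pos: [546.9, -267.0, 212.8]
eef_rot: [-0.019, 1.0, -0.001, 0.001]
force: [0.5, 0.3, -0.9]
opening: -0.2
finger_force: 0.0
```

Run:
```python
from h import *
im=get_image('side');t=get_image('top');print(state()['ee_pos'],state()['force'])
g=lambda a:cv2.resize(a,(400,300),interpolation=cv2.INTER_CUBIC)
cv2.imwrite('pics/both5.png',np.hstack([g(im[160:280,230:390]),g(t[115:265,180:380])]))
```

```text
[ 545.85566021 -264.39777056  210.97233534] [-0.01504401  0.53819442  0.34235353]
```

View pics/both5.png

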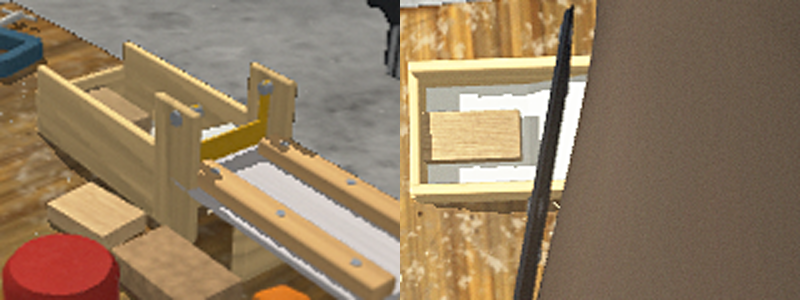

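The offcut lies flat in the bay (right half (475,135)), the flap hangs shut (left half (235,140)), and the loose things look unmoved. Handing in.

```bash
python3 -c "
from plant import *
print(close_job())"
```

```text
the job is handed in; nothing more can be done
None
```

The job is handed in: the last pictures show the offcut lying in the catch bay, the flap hanging shut and the loose things apparently unmoved. The arm had drawn clear at about 10 s of the 43 s allowed, and no verdict came back.

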